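# Stop the display slab rocking

## Robot

A 6-joint arm with a two-finger parallel gripper is mounted at the origin on a cart in front of the work surface, level with it; the furniture and walls round the work are solid. World frame = base frame: x ahead of the robot, y to its left, z up, the work surface at z = 0. Lengths are in m, angles in rad, forces in N, time in s.
With the tool pointing down it reaches from about 0.325 to 0.875 m from the base axis. Payload 4.4 kg.
Tool frame: the origin (TCP) lies between the finger pads; the fingertips stand 22 mm ahead of it and the grasp point (between the pads) lies 3 mm ahead of it (env.tip_extent is the distance from the TCP to the fingertips, in m); z points along the fingers, y is the line along which they close (so a half turn about z gives the same grasp; the last joint's range is limited). The gripper opens to 85 mm and grips with 20 to 120 N. Pads are 22 mm wide; open, the fingers measure 114 mm over their backs; the gripper's body (76 mm by 85 mm) begins 54 mm behind the grasp point. The pads swing forward as they close: fully open they stand 13 mm farther back than shut.
Start: joints at [1.03, 0.207, 1.542, -0, 1.393, -0.15], TCP at [0.219, 0.532, 0.23] pointing down, gripper open.
Joint ranges: [-2.73, 2.73], [-0.86, 2.22], [0.23, 2.46], [-1.11, 4.25], [0.08, 2.63], [-2.82, 2.82]. Speed limits (rad/s): [2.79, 2.79, 3.14, 3.14, 3.14, 3.14].

## Interface

Orientations are given as a rotation vector (axis times angle).
In Python, from station import env, imaging, order gives the robot as it stands.
- The arm moves only by the shell command python3 -m handwheel 'ROWS' [FORCE]. ROWS is JSON, a list of rows, each a list of 3 entries, a list of its own where there are three numbers: the turn, a rotation vector about the tool's x, y, z in units of 0.1 rad (1.0 is 0.1 rad), then the shift along the tool's x, y, z in units of 40 mm (1.0 is 40 mm), then the opening, from -1 (shut) to 1 (fully open). In form: [[[rx, ry, rz], [tx, ty, tz], fingers], ...]. A call has 1 to 12 rows; each row shifts and turns the commanded pose from where the row before left it, along the tool's axes as they then stand; what a row does not reach is not made up. A row lasts 1/8 s, in which the tool goes at most 62.5 mm and 10.7 degrees, less where a joint would pass 70% of its speed; a pose out of reach is approached as far as the arm can. A call with a number of a shift or a turn outside -1 to 1 is refused whole. A call with a gripper value outside its range is refused whole. The fingers move at their own pace and stop on an object; FORCE is the grip in N (left out, the last holds). Time passes only in rows, so rows that do not move let the fingers close. It gives the time, the measured TCP pose, the force, the opening and the grip force at its end, in the units of the state.
- env.sense(): the state, without advancing time (a new reading comes with each control period).
- imaging.get_image(name): name is "scene" or "top" or "wrist"; returns the picture (480x640x3 uint8, red, green, blue); there is no depth.
- imaging.calibration(name): a dict with "intrinsics" (3x3 intrinsics, pixels), "eye" and "rotation" of the camera in the world. Camera axes: x right, y down, z forward; pixel columns grow to the right and rows downward; lengths in m; the calibration is good to about 2 mm. A picture is of the moment at which its call begins: read the wrist's pose just before it. calibration takes no time and is no camera call; for the wrist camera it gives the pose at the moment of the call.
- order.close_job(): hands the job in; it is judged then, once.
The state is a dict: "clock": time; "q": joint angles; "qvel": joint speeds; "effort": joint torques, N m; "tcp_pos": TCP position; "orientation": TCP orientation; "contact_force": force on the tool from outside, world axes, zero at the start; "torque": the same for the moment, N m; "finger_gap": finger opening in m; "grip_force": force on a finger pad.
Only numpy, scipy, OpenCV 4.12 (cv2) and the standard library are available. Lean on these libraries where they do the work, as an engineer would, in place of code of your own. Each camera call takes 0.05 s, during which the arm holds its last target. There are 200 camera calls.

## Task

The stone display slab rocks because one of the four feet under it is too short. Press down gently over its feet in turn to find the short one, then slide the wooden wedge in under that corner from the slab's nearer short side (left or right), beside the foot, until it is just snug and the slab lies level, and let go. Finally prove it by pressing gently for a moment over each foot in the order front left, front right, back right, back left: the slab must stay level, and nothing else may be disturbed.

Things in the scene. Friction and masses are not known exactly. Their poses are not given: they have to be found in the camera images.
- slab: white marble slab, 160 (its x) x 200 (its y) x 18 mm thick, about 2 kg, loose; origin at the centre of its underside, which lies 15 to 19 mm above the worktop; x towards the back (away from the robot), y left, z up. It rests on four dark round feet 16 mm across, fixed to the worktop, at x = +-38, y = +-75 mm. Press gently, about 5 to 10 N, never over 40 N; do not shove it more than 20 mm.
- over_fl (a point): point on the slab's top, straight above the front left foot (slab x -38, y +75 mm); press within 25 mm of it. If this foot is the short one (3.5 mm lower than the other three, not known which), the slab tips freely by about 0.05 rad and gives until 3.5 mm below the common height; else it bears at the common height. It may start tipped or not
- over_fr (a point): point on the slab's top, straight above the front right foot (slab x -38, y -75 mm); press within 25 mm of it. If this foot is the short one (3.5 mm lower than the other three, not known which), the slab tips freely by about 0.05 rad and gives until 3.5 mm below the common height; else it bears at the common height. It may start tipped or not
- over_br (a point): point on the slab's top, straight above the back right foot (slab x +38, y -75 mm); press within 25 mm of it. If this foot is the short one (3.5 mm lower than the other three, not known which), the slab tips freely by about 0.05 rad and gives until 3.5 mm below the common height; else it bears at the common height. It may start tipped or not
- over_bl (a point): point on the slab's top, straight above the back left foot (slab x +38, y +75 mm); press within 25 mm of it. If this foot is the short one (3.5 mm lower than the other three, not known which), the slab tips freely by about 0.05 rad and gives until 3.5 mm below the common height; else it bears at the common height. It may start tipped or not
- edge_fl (a point): point on the slab's lower edge on its left short side, 66 mm from the middle line (slab x -66, y +100 mm, underside): if the front left foot is short, the wedge goes in here along the slab's y, flat on the worktop, passing outside the foot with about 11 mm to spare
- edge_fr (a point): point on the slab's lower edge on its right short side, 66 mm from the middle line (slab x -66, y -100 mm, underside): if the front right foot is short, the wedge goes in here along the slab's y, flat on the worktop, passing outside the foot with about 11 mm to spare
- edge_br (a point): point on the slab's lower edge on its right short side, 66 mm from the middle line (slab x +66, y -100 mm, underside): if the back right foot is short, the wedge goes in here along the slab's y, flat on the worktop, passing outside the foot with about 11 mm to spare
- edge_bl (a point): point on the slab's lower edge on its left short side, 66 mm from the middle line (slab x +66, y +100 mm, underside): if the back left foot is short, the wedge goes in here along the slab's y, flat on the worktop, passing outside the foot with about 11 mm to spare
- wedge: pale wooden wedge, 112 mm long, 18 mm wide, 70 g, loose, lying flat: a tail block 32 mm long and 32 mm high to grip across the width, and a ramp. Origin on the underside below the middle of the tail block; x points to the thin tip. The ramp falls evenly (1 in 5) from 22 mm thick at x = 16 mm to 6 mm at the tip, x = 96 mm.
- wedge_tip (a point): middle of the wedge's thin tip, on its underside (wedge x = 96 mm). Pushed in, the wedge drags lightly until the ramp bears on the slab's lower edge; then the resistance rises quickly (stop at about 3 N), and driving on by more than about 6 mm lifts the slab out of level. It stays where it is left
- sweet_tin: round tin, 65 mm across, 40 mm high, bystander; origin at the centre of its underside
- gift_box: kraft cardboard gift box, 62 x 100 x 30 mm, bystander; origin at the centre of its underside
- choc_bar: wrapped chocolate bar, 64 x 140 x 12 mm, bystander; origin at the centre of its underside

How it is judged:
On the way, in this order (a step that is already met when the one before it is completed fails the run):
1. the short foot is found: a press by the fingers tips the slab onto it (tilt over 0.025 rad under more than 2 N) (contact force between the fingers and slab above 2 N and angle between slab's own z axis and vertical above 0.025 rad), for 0.1 s.
2. the wedge lies under the slab (tip within 100 mm of the slab's centre, low) and is let go (horizontal distance between wedge_tip and slab below 0.1 m and height (world z) of wedge_tip below 0.012 m and contact force between the fingers and wedge below 0.1 N), for 0.2 s.
3. pressed over the front left foot (within 30 mm, over 3 N) the slab stays level within 0.015 rad, the wedge in place (all of step 2 and horizontal distance between the grasp point and over_fl below 0.03 m and contact force between the fingers and slab above 3 N and angle between slab's own z axis and vertical below 0.015 rad), for 0.2 s.
4. pressed over the front right foot (within 30 mm, over 3 N) the slab stays level within 0.015 rad, the wedge in place (all of step 2 and horizontal distance between the grasp point and over_fr below 0.03 m and contact force between the fingers and slab above 3 N and angle between slab's own z axis and vertical below 0.015 rad), for 0.2 s.
5. pressed over the back right foot (within 30 mm, over 3 N) the slab stays level within 0.015 rad, the wedge in place (all of step 2 and horizontal distance between the grasp point and over_br below 0.03 m and contact force between the fingers and slab above 3 N and angle between slab's own z axis and vertical below 0.015 rad), for 0.2 s.
6. pressed over the back left foot (within 30 mm, over 3 N) the slab stays level within 0.015 rad, the wedge in place (all of step 2 and horizontal distance between the grasp point and over_bl below 0.03 m and contact force between the fingers and slab above 3 N and angle between slab's own z axis and vertical below 0.015 rad), for 0.2 s.
At the end, for the whole second after the job is handed in: The slab lies level within 0.015 rad and within 20 mm of where it started, the wedge lies flat under it, its tip within 100 mm of the slab's centre and below 12 mm, and both are at rest and released (all of step 2 and angle between slab's own z axis and vertical below 0.015 rad and angle between wedge's own z axis and vertical below 0.1 rad and distance of slab from where it was at the start of the episode below 0.02 m and linear speed of each of wedge, slab below 0.01 m/s); the robot touches nothing.
It fails at once if the slab is pressed with more than 40 N (contact force between any of the fingers, the arm and slab above 40 N).
It fails at once if the slab is shoved by more than 20 mm (distance of slab from where it was at the start of the episode above 0.02 m).
It fails at once if a bystander (tin, gift box, chocolate bar) is moved by more than 20 mm (distance of any of sweet_tin, gift_box, choc_bar from where it was at the start of the episode above 0.02 m).
It also fails if it takes over 72 s, if anything falls off the work surface, if the arm or the gripper's body presses on something with over 40 N, if the wrist force passes 120 N, or if a joint passes its speed limit or range.

## Working session

There is one attempt and no reset: what is moved stays moved. The work goes in short steps, Python scripts to look and compute and a shell command to move; the robot and the scene stay as the last step left them, time stands still between calls to the robot, and variables do not carry over. Pictures are saved under pics/ and viewed, at most 10 in all, crops included, and the job is handed in when it is done.

```bash
mkdir -p pics; ls; python3 - <<'E'
from station import env, imaging, order
import cv2
for n in ("top","scene"):
    im=imaging.get_image(n); cv2.imwrite(f"pics/{n}0.png",im[:,:,::-1]); c=imaging.calibration(n); print(n,c)
print(env.sense())
E
```

```text
pics
top {'intrinsics': array([[559.03472921,   0.        , 318.87427838],
       [  0.        , 559.03472921, 238.1907618 ],
       [  0.        ,   0.        ,   1.        ]]), 'eye': array([0.37493474, 0.01445567, 1.31870329]), 'rotation': array([-2.12687129,  2.15141177, -0.12081565])}
scene {'intrinsics': array([[565.82919508,   0.        , 316.82999434],
       [  0.        , 565.82919508, 253.00718945],
       [  0.        ,   0.        ,   1.        ]]), 'eye': array([-0.4055745 , -1.05112813,  0.83052146]), 'rotation': array([-1.94997554,  0.76825092, -0.4346082 ])}
{'clock': 0.1, 'q': array([ 1.03049112e+00,  2.07378390e-01,  1.54285605e+00,  2.02049216e-05,
        1.39354415e+00, -1.50505329e-01]), 'qvel': array([ 0.00052369, -0.00155768, -0.00365842, -0.00066907,  0.00138644,
       -0.00165739]), 'effort': array([-2.43517261e-04, -3.84087217e+01, -2.92549270e+01, -1.83506299e-04,
        4.71994572e-03,  7.26792621e-06]), 'tcp_pos': array([0.21813432, 0.53123827, 0.22869583]), 'orientation': array([-0.60828537, -3.08136588,  0.0032195 ]), 'contact_force': array([-0.31144989, -0.74347247,  0.28331341]), 'torque': array([0.06413033, 0.00451642, 0.02490332]), 'grip_force': 0.0, 'finger_gap': 0.08524267664376087}
```

View pics/top0.png

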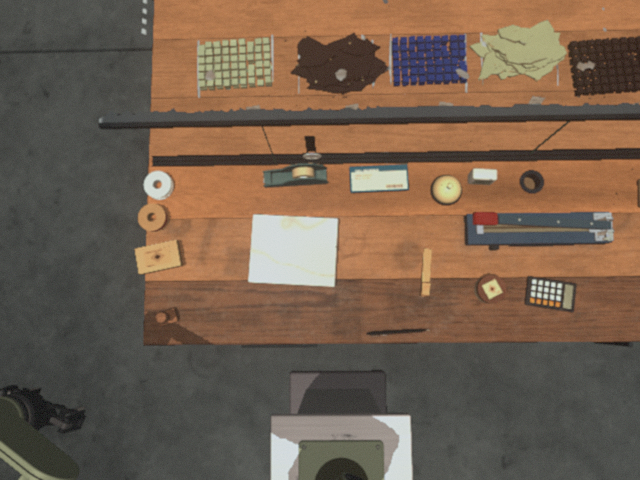

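View pics/scene0.png

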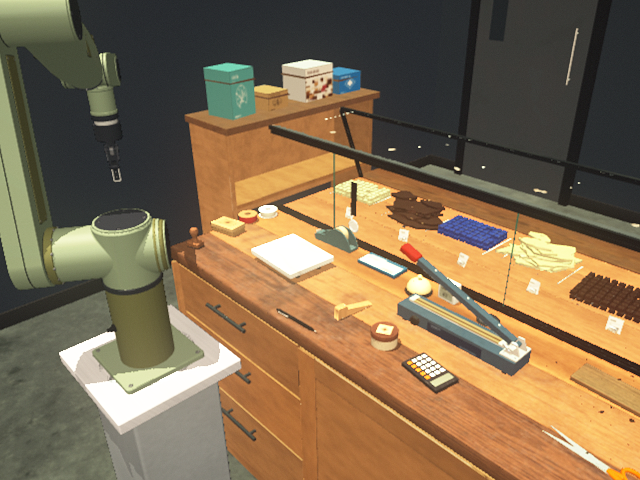

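The top view shows the slab with corners at about (252,215), (338,218), (335,286) and (249,282). The wedge runs from (428,250) to (425,296), with the calculator, tin and pen to its right and below.

```bash
cat > h.py <<'E'
from station import env, imaging, order
import numpy as np, cv2
from scipy.spatial.transform import Rotation as R
def ray(c,uv,z):
    K=c["intrinsics"]; d=R.from_rotvec(c["rotation"]).as_matrix()@np.linalg.inv(K)@np.array([uv[0],uv[1],1.])
    e=np.array(c["eye"]); return e+d*(z-e[2])/d[2]
def proj(c,p):
    v=c["intrinsics"]@(R.from_rotvec(c["rotation"]).as_matrix().T@(np.array(p)-c["eye"])); return v[:2]/v[2]
E
python3 - <<'E'
from h import *
im=cv2.imread("pics/top0.png"); c=imaging.calibration("top")
hsv=cv2.cvtColor(im,cv2.COLOR_BGR2HSV)
m=((hsv[:,:,1]<60)&(hsv[:,:,2]>150)).astype(np.uint8); m[:205]=0;m[295:]=0;m[:,:240]=0;m[:,350:]=0
k=max(cv2.findContours(m,0,1)[0],key=cv2.contourArea); r=cv2.minAreaRect(k); print(r)
b=[ray(c,p,0.035) for p in cv2.boxPoints(r)]; print(np.round(b,4)); print("slab",np.mean(b,0))
for n,p,z in(("wtop",(428,250),0.01),("wbot",(425,296),0.03)): print(n,ray(c,p,z))
a=cv2.resize(im[235:310,400:460],None,fx=6,fy=6,interpolation=2)
b=cv2.resize(cv2.imread("pics/scene0.png")[280:330,320:385],None,fx=6,fy=6,interpolation=2)
o=np.zeros((450,760,3),np.uint8);o[:450,:360]=a;o[:300,365:755]=b;cv2.imwrite("pics/crop.png",o)
E
```

```text
((292.9215393066406, 249.9123077392578), (86.81057739257812, 69.06017303466797), 3.1798300743103027)
[[ 0.4525  0.2096  0.035 ]
 [ 0.6136  0.2018  0.035 ]
 [ 0.5993 -0.0007  0.035 ]
 [ 0.4393  0.0104  0.035 ]]
slab [0.52617692 0.10526962 0.035     ]
wtop [ 0.52419258 -0.21045043  0.01      ]
wbot [ 0.41627773 -0.19635604  0.03      ]
```

View pics/crop.png

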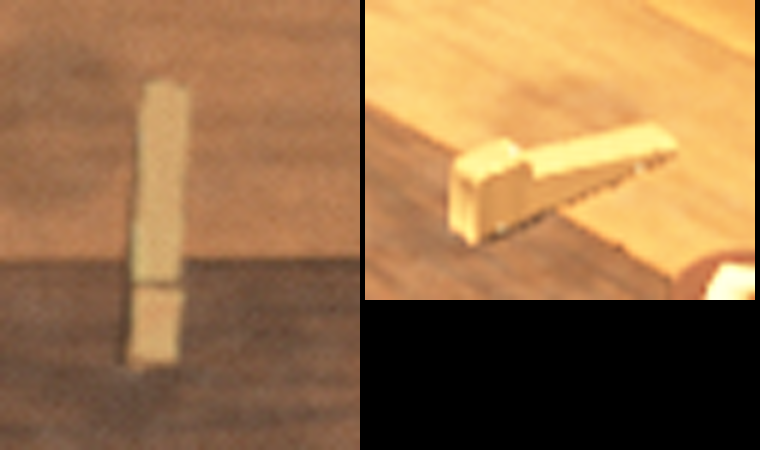

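```bash
cat >> h.py <<'E'
C=np.array([.526,.105]); YAW=-.06
def sl(x,y): c,s=np.cos(YAW),np.sin(YAW); return C+np.array([c*x-s*y,s*x+c*y])
def go(*ts,pos=None):
    s=env.sense(); M=R.from_rotvec(s["orientation"]).as_matrix(); p=s["tcp_pos"] if pos is None else np.array(pos)
    for t in ts:
        t=np.array(t); print("to",np.round(t,4),"shift units",np.round(M.T@(t-p)/.04,3)); p=t
def st():
    s=env.sense(); M=R.from_rotvec(s["orientation"]).as_matrix(); print(s["clock"],np.round(s["tcp_pos"],4),"F",np.round(s["contact_force"],2),"gap",round(s["finger_gap"],4),"\n",np.round(M,4),np.round(s["q"],3))
E
python3 - <<'E'
from h import *
st()
P={k:sl(.038*a,.075*b) for k,a,b in(("fl",-1,1),("fr",-1,-1),("br",1,-1),("bl",1,1))}; print(P)
go([*P["fl"],.08],[*P["fr"],.08],[*P["br"],.08],[*P["bl"],.08])
E
```

```text
0.1 [0.2181 0.5312 0.2287] F [-0.31 -0.74  0.28] gap 0.0852 
 [[-9.25e-01  3.80e-01 -1.10e-03]
 [ 3.80e-01  9.25e-01 -1.90e-03]
 [ 3.00e-04 -2.20e-03 -1.00e+00]] [ 1.03   0.207  1.543  0.     1.394 -0.151]
{'fl': array([0.49256568, 0.18214367]), 'fr': array([0.48357108, 0.03241359]), 'br': array([0.55943432, 0.02785633]), 'bl': array([0.56842892, 0.17758641])}
to [0.4926 0.1821 0.08  ] shift units [-9.664 -5.457  3.726]
to [0.4836 0.0324 0.08  ] shift units [-1.214 -3.548  0.007]
to [0.5594 0.0279 0.08  ] shift units [-1.798  0.615 -0.002]
to [0.5684 0.1776 0.08  ] shift units [ 1.214  3.548 -0.007]
```

```bash
python3 -m handwheel '[[[0,0,0],[-0.97,-0.55,0.2],-1],[[0,0,0],[-0.97,-0.55,0.2],-1],[[0,0,0],[-0.97,-0.55,0.3],-1],[[0,0,0],[-0.97,-0.55,0.4],-1],[[0,0,0],[-0.97,-0.55,0.4],-1],[[0,0,0],[-0.97,-0.55,0.4],-1],[[0,0,0],[-0.97,-0.55,0.4],-1],[[0,0,0],[-0.97,-0.55,0.4],-1],[[-0.02,0.01,-0.97],[-0.95,-0.55,0.4],-1],[[0,0,-0.98],[-0.95,-0.51,0.4],-1],[[0,0,-0.98],[0,0,0],-1],[[0,0,-0.98],[0,0,0],-1]]' 30
python3 -c "
from h import *
st();go([*sl(-.038,.075),.062])"
```

```text
clock: 1.6
tcp_pos: [0.4958, 0.1849, 0.0887]
orientation: [0.004, -3.139, -0.003]
contact_force: [0.3, -0.2, 0.0]
finger_gap: -0.0002
grip_force: 0.0
1.6 [0.4958 0.1849 0.0887] F [ 0.34 -0.18  0.04] gap -0.0002 
 [[-1.     -0.0027 -0.0023]
 [-0.0027  1.      0.0019]
 [ 0.0023  0.0019 -1.    ]] [ 0.192  0.274  1.778  0.003  1.092 -1.383]
to [0.4926 0.1821 0.062 ] shift units [ 0.08  -0.071  0.668]
```

```bash
python3 -m handwheel '[[[0,0,0],[0.08,-0.07,0.34],-1],[[0,0,0],[0,0,0.3],-1],[[0,0,0],[0,0,0],-1]]'
python3 -m handwheel '[[[0,0,0],[0,0,0.04],-1],[[0,0,0],[0,0,0.02],-1]]'
python3 -m handwheel '[[[0,0,0],[0,0,0.02],-1],[[0,0,0],[0,0,0.02],-1]]'
```

```text
clock: 1.98
tcp_pos: [0.4909, 0.1829, 0.0621]
orientation: [0.001, -3.137, -0.002]
contact_force: [-0.4, -0.1, -0.3]
finger_gap: -0.0003
grip_force: 0.0
clock: 2.22
tcp_pos: [0.4932, 0.1833, 0.062]
orientation: [-0.002, 3.141, 0.004]
contact_force: [0.9, 0.7, 0.2]
finger_gap: 0.0002
grip_force: 0.0
clock: 2.48
tcp_pos: [0.493, 0.1832, 0.0603]
orientation: [-0.002, 3.141, 0.004]
contact_force: [0.5, 0.2, -0.6]
finger_gap: 0.0002
grip_force: 0.0
```

```bash
for i in 1; do python3 -m handwheel '[[[0,0,0],[0,0,0.03],-1],[[0,0,0],[0,0,0],-1]]'|egrep 'tcp|contact'
python3 -m handwheel '[[[0,0,0],[0,0,0.03],-1],[[0,0,0],[0,0,0],-1]]'|egrep 'tcp|contact'
python3 -m handwheel '[[[0,0,0],[0,0,0.03],-1],[[0,0,0],[0,0,0],-1]]'|egrep 'tcp|contact'; done
```

```text
tcp_pos: [0.4927, 0.1831, 0.0588]
contact_force: [0.2, -0.9, -0.8]
tcp_pos: [0.4927, 0.1831, 0.0576]
contact_force: [-0.1, 0.4, 1.0]
tcp_pos: [0.4927, 0.1831, 0.0564]
contact_force: [0.4, 0.3, -1.3]
```

```bash
python3 -m handwheel '[[[0,0,0],[0,0,0.03],-1],[[0,0,0],[0,0,0],-1]]'|egrep 'tcp|contact'
python3 -m handwheel '[[[0,0,0],[0,0,0.02],-1],[[0,0,0],[0,0,0],-1]]'|egrep 'tcp|contact'
```

```text
tcp_pos: [0.4927, 0.1831, 0.0552]
contact_force: [-0.7, -0.3, -0.1]
tcp_pos: [0.4928, 0.1831, 0.0544]
contact_force: [0.5, 0.5, -0.2]
```

```bash
python3 -m handwheel '[[[0,0,0],[0,0,0.02],-1],[[0,0,0],[0,0,0],-1]]'|egrep 'tcp|contact'
python3 -m handwheel '[[[0,0,0],[0,0,0.02],-1],[[0,0,0],[0,0,0],-1]]'|egrep 'tcp|contact'
```

```text
tcp_pos: [0.4927, 0.1831, 0.0536]
contact_force: [0.3, 0.0, 0.9]
tcp_pos: [0.4927, 0.1831, 0.0528]
contact_force: [-0.2, 0.4, -0.3]
```

```bash
python3 -m handwheel '[[[0,0,0],[0,0,0.02],-1],[[0,0,0],[0,0,0],-1]]'|egrep 'tcp|contact'
```

```text
tcp_pos: [0.4927, 0.1831, 0.052]
contact_force: [0.0, -1.0, -0.2]
```

```bash
python3 -c "
from station import env;print(env.tip_extent)"; python3 -m handwheel '[[[0,0,0],[0,0,0.02],-1],[[0,0,0],[0,0,0],-1]]'|egrep 'tcp|contact'; python3 -m handwheel '[[[0,0,0],[0,0,0.02],-1],[[0,0,0],[0,0,0],-1]]'|egrep 'tcp|contact'
```

```text
0.022
tcp_pos: [0.4927, 0.1831, 0.0512]
contact_force: [0.4, 0.7, 0.1]
tcp_pos: [0.4928, 0.1831, 0.0504]
contact_force: [-0.9, 0.2, -0.4]
```

```bash
python3 - <<'E'
from h import *
a=imaging.get_image("scene")[:,:,::-1]; t=imaging.get_image("top")[:,:,::-1]
o=np.hstack([cv2.resize(a[180:290,230:350],(400,367)),cv2.resize(t[200:300,240:350],(400,367))]);cv2.imwrite("pics/p1.png",o)
st()
E
```

```text
5.075 [0.4928 0.1831 0.0505] F [0.76 0.35 0.  ] gap 0.0001 
 [[-1.0e+00 -1.2e-03 -4.0e-04]
 [-1.2e-03  1.0e+00  2.2e-03]
 [ 4.0e-04  2.2e-03 -1.0e+00]] [ 0.19   0.326  1.806  0.003  1.009 -1.384]
```

View pics/p1.png

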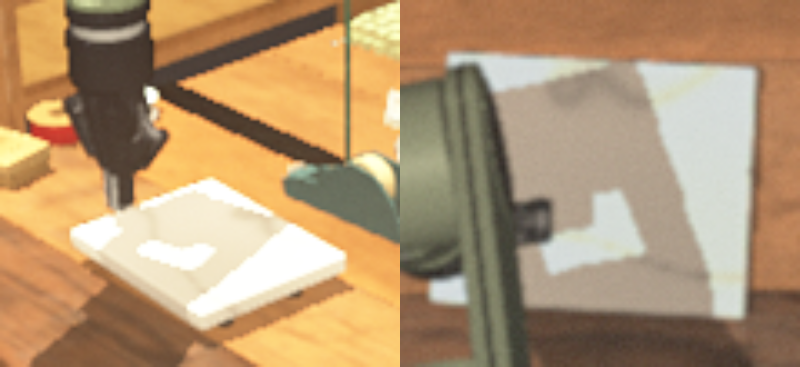

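```bash
python3 - <<'E'
from h import *
c=imaging.calibration("scene"); 
cr=lambda p:np.round(((proj(c,p)-[230,180])/.3),0)
for z in(.028,.035): print(z,cr([.493,.183,z]))
for x,y in((-.08,.1),(-.08,-.1),(.08,-.1),(.08,.1)): print(x,y,cr([*sl(x,y),.035]))
# invert seen corners
for p in((72,238),(195,320),(346,255),(210,180)): print(p,ray(c,(230+p[0]*.3,180+p[1]*.3),.035))
E
```

```text
0.028 [119. 228.]
0.035 [119. 221.]
-0.08 0.1 [ 65. 226.]
-0.08 -0.1 [197. 311.]
0.08 -0.1 [343. 251.]
0.08 0.1 [207. 175.]
(72, 238) [0.44305941 0.18712448 0.035     ]
(195, 320) [4.30121103e-01 7.77901133e-05 3.50000000e-02]
(346, 255) [ 0.59674469 -0.00659231  0.035     ]
(210, 180) [0.60679743 0.18934896 0.035     ]
```

```bash
python3 - <<'E'
from h import *
c=imaging.calibration("top"); print(proj(c,[.493,.183,.03]),proj(c,[.493,.183,.1]),proj(c,[.493,.183,.2]))
print([proj(c,[*sl(x,y),.035]) for x,y in((-.08,.1),(-.08,-.1),(.08,-.1),(.08,.1))])
cc=imaging.calibration("scene"); s=imaging.get_image("scene")[:,:,::-1]
cv2.imwrite("pics/p2.png",cv2.resize(s[215:285,245:325],(800,600),interpolation=2)[:600])
print(proj(cc,[.493,.183,.028]))
E
```

```text
[259.55690743 264.50186642] [255.41145075 261.63869628] [248.60545124 256.93795132]
[array([247.65610547, 282.14838799]), array([334.50993872, 286.41302453]), array([337.69973937, 217.61583989]), array([252.26500207, 213.75284653])]
[265.83853888 248.45143447]
```

View pics/p2.png

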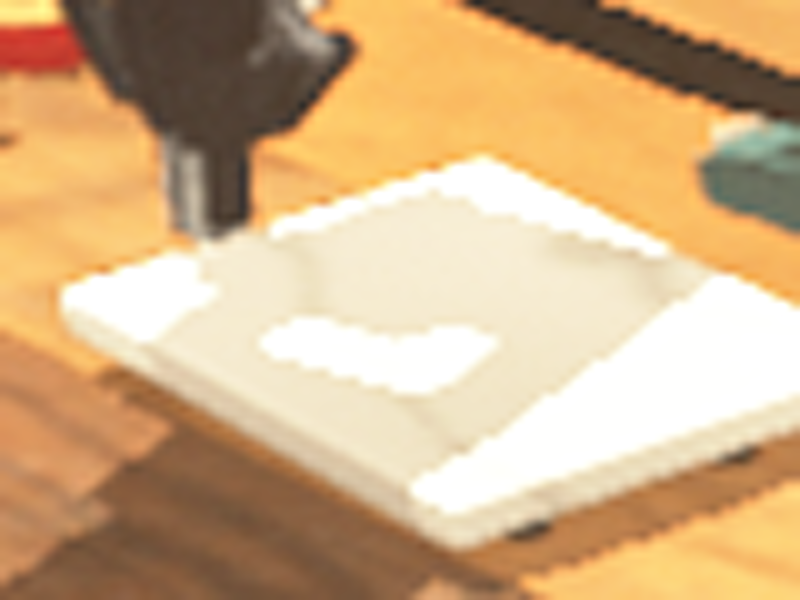

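```bash
python3 -m handwheel '[[[0,0,0],[0,0,0.02],-1],[[0,0,0],[0,0,0],-1]]'|egrep 'tcp|contact'; python3 -m handwheel '[[[0,0,0],[0,0,0.02],-1],[[0,0,0],[0,0,0],-1]]'|egrep 'tcp|contact'; python3 -m handwheel '[[[0,0,0],[0,0,0.02],-1],[[0,0,0],[0,0,0],-1]]'|egrep 'tcp|contact'
```

```text
tcp_pos: [0.4927, 0.1831, 0.0496]
contact_force: [-0.1, -0.1, -0.2]
tcp_pos: [0.4927, 0.1831, 0.0488]
contact_force: [0.5, 0.6, -0.6]
tcp_pos: [0.4927, 0.1831, 0.048]
contact_force: [-0.2, 0.3, -0.2]
```

```bash
python3 - <<'E'
from h import *
s=imaging.get_image("wrist")[:,:,::-1]; cv2.imwrite("pics/w1.png",s)
c=imaging.calibration("wrist"); st(); print(c)
print([proj(c,[*sl(x,y),.035]) for x,y in((-.08,.1),(-.08,-.1),(.08,-.1),(.08,.1),(-.038,.075))], proj(c,env.sense()["tcp_pos"]-[0,0,.022]))
E
```

```text
5.925 [0.4928 0.1831 0.0481] F [-0.7  -0.2  -0.35] gap 0.0001 
 [[-1.0e+00 -1.2e-03 -3.0e-04]
 [-1.2e-03  1.0e+00  2.2e-03]
 [ 3.0e-04  2.2e-03 -1.0e+00]] [ 0.19   0.33   1.807  0.003  1.004 -1.384]
{'intrinsics': array([[425.57694725,   0.        , 323.84265258],
       [  0.        , 425.57694725, 245.13147133],
       [  0.        ,   0.        ,   1.        ]]), 'eye': array([0.41931989, 0.18241158, 0.19316914]), 'rotation': array([2.06565559, 2.06520604, 0.30579996])}
[array([394.91522741, 207.82200169]), array([-144.04954549,  176.07628637]), array([-58.30481421, 512.2295015 ]), array([359.37356298, 530.68197966]), array([322.37921037, 305.84109295])] [324.7460657 297.4181624]
```

View pics/w1.png

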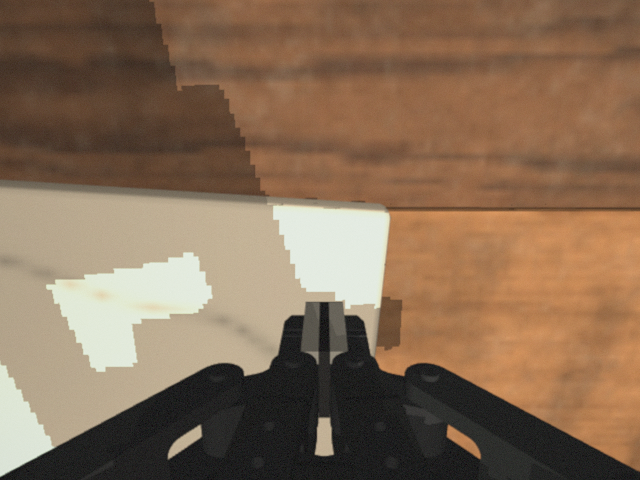

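The wrist view shows the closed fingertips at (324,302), apparently still above the slab. Its front left corner is at (388,207), close to the predicted (395,208). I'll keep going down with the force as guard.

```bash
python3 - <<'E'
from h import *
c=imaging.calibration("wrist"); print([(z,proj(c,[.482,.183,z])) for z in(.026,.03,.035,.04,.045)])
E
python3 -m handwheel '[[[0,0,0],[0,0,0.03],-1],[[0,0,0],[0,0,0],-1]]'|egrep 'tcp|contact'; python3 -m handwheel '[[[0,0,0],[0,0,0.03],-1],[[0,0,0],[0,0,0],-1]]'|egrep 'tcp|contact'
```

```text
[(0.026, array([324.42939651, 273.57587159])), (0.03, array([324.46202809, 277.01223623])), (0.035, array([324.5048915 , 281.52609186])), (0.04, array([324.55024681, 286.30236466])), (0.045, array([324.59831783, 291.36462353]))]
tcp_pos: [0.4927, 0.1831, 0.0468]
contact_force: [-0.1, 0.5, 1.0]
tcp_pos: [0.4927, 0.1831, 0.0456]
contact_force: [-0.7, 0.0, -0.4]
```

```bash
for i in 1; do python3 -m handwheel '[[[0,0,0],[0,0,0.03],-1],[[0,0,0],[0,0,0],-1]]'|egrep 'tcp|contact'; python3 -m handwheel '[[[0,0,0],[0,0,0.02],-1],[[0,0,0],[0,0,0],-1]]'|egrep 'tcp|contact'; python3 -m handwheel '[[[0,0,0],[0,0,0.02],-1],[[0,0,0],[0,0,0],-1]]'|egrep 'tcp|contact'; done
```

```text
tcp_pos: [0.4927, 0.1831, 0.0444]
contact_force: [0.6, 0.6, -0.0]
tcp_pos: [0.4928, 0.1832, 0.0437]
contact_force: [0.8, -0.7, 0.1]
tcp_pos: [0.4927, 0.1832, 0.0428]
contact_force: [-0.4, 0.2, 0.7]
```

```bash
python3 -m handwheel '[[[0,0,0],[0,0,0.02],-1],[[0,0,0],[0,0,0],-1]]'|egrep 'tcp|contact'; python3 -m handwheel '[[[0,0,0],[0,0,0.02],-1],[[0,0,0],[0,0,0],-1]]'|egrep 'tcp|contact'
```

```text
tcp_pos: [0.4927, 0.1831, 0.042]
contact_force: [-0.1, 0.8, 0.4]
tcp_pos: [0.4927, 0.1831, 0.0412]
contact_force: [0.2, 0.4, 0.1]
```

```bash
python3 -m handwheel '[[[0,0,0],[0,0,0.02],-1],[[0,0,0],[0,0,0],-1]]'|egrep 'tcp|contact'; python3 -m handwheel '[[[0,0,0],[0,0,0.02],-1],[[0,0,0],[0,0,0],-1]]'|egrep 'tcp|contact'; python3 - <<'E'
from h import *
a=imaging.get_image("scene")[:,:,::-1]; w=imaging.get_image("wrist")[:,:,::-1]
cv2.imwrite("pics/p3.png",np.hstack([cv2.resize(a[215:285,245:325],(400,350),interpolation=2),cv2.resize(w[150:430,160:480],(400,350))]))
E
```

```text
tcp_pos: [0.4927, 0.1831, 0.0404]
contact_force: [0.7, 1.0, -0.8]
tcp_pos: [0.4928, 0.1832, 0.0396]
contact_force: [1.4, -0.1, -0.5]
```

View pics/p3.png

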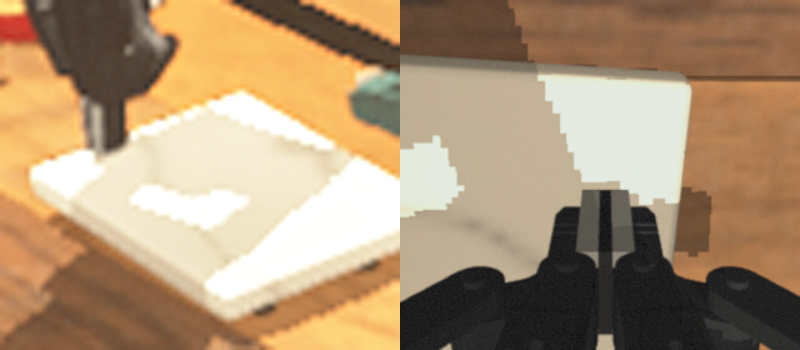

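The scene crop puts the fingertip at about (266,246) in the full image, practically on the slab top. Contact should come within a millimetre or two.

```bash
python3 -m handwheel '[[[0,0,0],[0,0,0.02],-1],[[0,0,0],[0,0,0],-1]]'|egrep 'tcp|contact'; python3 -m handwheel '[[[0,0,0],[0,0,0.02],-1],[[0,0,0],[0,0,0],-1]]'|egrep 'tcp|contact';python3 -m handwheel '[[[0,0,0],[0,0,0.02],-1],[[0,0,0],[0,0,0],-1]]'|egrep 'tcp|contact'
```

```text
tcp_pos: [0.4927, 0.1832, 0.0388]
contact_force: [0.0, -0.2, 0.2]
tcp_pos: [0.4927, 0.1832, 0.038]
contact_force: [-1.3, 0.5, 0.4]
tcp_pos: [0.4927, 0.1832, 0.0372]
contact_force: [-0.5, -0.4, 0.0]
```

```bash
python3 -m handwheel '[[[0,0,0],[0,0,0.02],-1],[[0,0,0],[0,0,0],-1]]'|egrep 'tcp|contact'; python3 -m handwheel '[[[0,0,0],[0,0,0.02],-1],[[0,0,0],[0,0,0],-1]]'|egrep 'tcp|contact'
```

```text
tcp_pos: [0.4927, 0.1832, 0.0364]
contact_force: [-0.0, 0.0, 0.3]
tcp_pos: [0.4927, 0.1832, 0.0356]
contact_force: [0.2, -0.0, -0.7]
```

```bash
python3 -m handwheel '[[[0,0,0],[0,0,0.02],-1],[[0,0,0],[0,0,0],-1]]'|egrep 'tcp|contact'; python3 -m handwheel '[[[0,0,0],[0,0,0.015],-1],[[0,0,0],[0,0,0],-1]]'|egrep 'tcp|contact'
```

```text
tcp_pos: [0.4928, 0.1832, 0.0348]
contact_force: [-0.9, -0.1, -0.1]
tcp_pos: [0.4928, 0.1832, 0.0342]
contact_force: [0.0, 0.2, 0.0]
```

```bash
python3 -m handwheel '[[[0,0,0],[0,0,0.015],-1],[[0,0,0],[0,0,0],-1]]'|egrep 'tcp|contact'; python3 -m handwheel '[[[0,0,0],[0,0,0.015],-1],[[0,0,0],[0,0,0],-1]]'|egrep 'tcp|contact'
```

```text
tcp_pos: [0.4928, 0.1832, 0.0336]
contact_force: [-0.2, -0.9, -0.6]
tcp_pos: [0.4929, 0.1832, 0.0336]
contact_force: [-1.7, -0.2, 4.8]
```

```bash
python3 -m handwheel '[[[0,0,0],[0,0,0.015],-1],[[0,0,0],[0,0,0],-1]]'|egrep 'tcp|contact'
```

```text
tcp_pos: [0.4928, 0.1832, 0.0335]
contact_force: [-2.8, -0.9, 8.5]
```

```bash
python3 -m handwheel '[[[0,0,0],[0,0,-0.35],-1],[[0,0,0],[0.06,-0.92,0],-1],[[0,0,0],[0.06,-0.92,0],-1],[[0,0,0],[0.06,-0.92,0],-1],[[0,0,0],[0.06,-0.92,0],-1],[[0,0,0],[0,0,0.16],-1],[[0,0,0],[0,0,0],-1]]'|egrep 'clo|tcp|contact'; python3 -m handwheel '[[[0,0,0],[0,0,0.02],-1],[[0,0,0],[0,0,0],-1]]'|egrep 'tcp|contact'; python3 -m handwheel '[[[0,0,0],[0,0,0.02],-1],[[0,0,0],[0,0,0],-1]]'|egrep 'tcp|contact'
```

```text
clock: 11.65
tcp_pos: [0.483, 0.0362, 0.0395]
contact_force: [-0.3, 0.6, 0.3]
tcp_pos: [0.4834, 0.0368, 0.039]
contact_force: [0.6, -0.3, 0.2]
tcp_pos: [0.4834, 0.0362, 0.0381]
contact_force: [-0.1, -1.4, 0.3]
```

```bash
python3 -m handwheel '[[[0,0,0],[0,0,0.02],-1],[[0,0,0],[0,0,0],-1]]'|egrep 'tcp|contact'; python3 -m handwheel '[[[0,0,0],[0,0,0.02],-1],[[0,0,0],[0,0,0],-1]]'|egrep 'tcp|contact'
```

```text
tcp_pos: [0.4833, 0.0359, 0.0373]
contact_force: [0.5, 0.4, -0.1]
tcp_pos: [0.4833, 0.0359, 0.0365]
contact_force: [0.3, -0.1, -0.9]
```

```bash
python3 -m handwheel '[[[0,0,0],[0,0,0.02],-1],[[0,0,0],[0,0,0],-1]]'|egrep 'tcp|contact'; python3 -m handwheel '[[[0,0,0],[0,0,0.02],-1],[[0,0,0],[0,0,0],-1]]'|egrep 'tcp|contact'
```

```text
tcp_pos: [0.4833, 0.036, 0.0357]
contact_force: [0.2, 1.2, 0.5]
tcp_pos: [0.4833, 0.036, 0.0349]
contact_force: [0.4, 0.8, 0.3]
```

```bash
python3 -m handwheel '[[[0,0,0],[0,0,0.02],-1],[[0,0,0],[0,0,0],-1]]'|egrep 'tcp|contact'
```

```text
tcp_pos: [0.4833, 0.036, 0.0341]
contact_force: [-0.7, 0.1, -0.5]
```

```bash
python3 -m handwheel '[[[0,0,0],[0,0,0.02],-1],[[0,0,0],[0,0,0],-1]]'|egrep 'tcp|contact'; python3 -m handwheel '[[[0,0,0],[0,0,0.015],-1],[[0,0,0],[0,0,0],-1]]'|egrep 'tcp|contact'
```

```text
tcp_pos: [0.4835, 0.036, 0.0334]
contact_force: [0.3, 0.0, 0.5]
tcp_pos: [0.4833, 0.0359, 0.0328]
contact_force: [-0.6, -0.0, 2.1]
```

```bash
python3 -m handwheel '[[[0,0,0],[0,0,0.015],-1],[[0,0,0],[0,0,0],-1]]'|egrep 'tcp|contact'
```

```text
tcp_pos: [0.4832, 0.0359, 0.0321]
contact_force: [-1.8, -0.8, 2.2]
```

```bash
python3 -m handwheel '[[[0,0,0],[0,0,0.02],-1],[[0,0,0],[0,0,0],-1]]'|egrep 'tcp|contact'; python3 -m handwheel '[[[0,0,0],[0,0,0.015],-1],[[0,0,0],[0,0,0],-1]]'|egrep 'tcp|contact'
```

```text
tcp_pos: [0.4831, 0.0358, 0.0313]
contact_force: [-1.8, -0.6, 3.5]
tcp_pos: [0.4832, 0.036, 0.0307]
contact_force: [-2.6, -0.9, 3.6]
```

```bash
python3 -m handwheel '[[[0,0,0],[0,0,0.015],-1],[[0,0,0],[0,0,0],-1]]'|egrep 'tcp|contact'; python3 -m handwheel '[[[0,0,0],[0,0,0.015],-1],[[0,0,0],[0,0,0],-1]]'|egrep 'tcp|contact'
```

```text
tcp_pos: [0.4832, 0.0359, 0.0306]
contact_force: [-3.4, -1.4, 7.3]
tcp_pos: [0.4832, 0.0359, 0.0305]
contact_force: [-5.8, -1.0, 11.5]
```

Front right gives about 3 mm more than front left (bearing at 0.0306 against 0.0336) and tips under the press, so it is the short foot. Next is the wedge.

```bash
python3 -m handwheel '[[[0,0,0],[0,0,-0.8],-1],[[0,0,0],[0,0,-1],0],[[0,0,0],[0.2,-0.8,-0.9],0],[[0,0,0],[0.2,-1,-0.2],0],[[0,0,0],[0.2,-1,0],0],[[0,0,0],[0.2,-1,0],0],[[0,0,0],[0.2,-1,0],0],[[0,0,0],[0.2,-0.9,0],0]]'|egrep 'clo|tcp|contact|gap'
python3 - <<'E'
from h import *
c=imaging.calibration("top"); print("tail",ray(c,(425.8,289.5),.032),"tip",ray(c,(400+167/6,235+80/6),.006),"fr edge",sl(-.066,-.1)); st()
E
```

```text
clock: 16.15
tcp_pos: [0.4361, -0.1938, 0.1451]
contact_force: [-0.0, 0.4, -0.3]
finger_gap: 0.0424
tail [ 0.43096677 -0.19837349  0.032     ] tip [ 0.52860048 -0.21089061  0.006     ] fr edge [0.45412236 0.00913757]
16.15 [ 0.4361 -0.1938  0.1451] F [-0.02  0.44 -0.29] gap 0.0424 
 [[-1.0e+00 -8.0e-04  1.9e-03]
 [-8.0e-04  1.0e+00  1.8e-03]
 [-1.9e-03  1.8e-03 -1.0e+00]] [-0.601  0.089  1.863  0.003  1.189 -2.174]
```

```bash
python3 -m handwheel '[[[0,0,1],[0,0,0],0],[[0,0,1],[0,0,0],0],[[0,0,1],[0,0,0],0],[[0,0,1],[0,0,0],0],[[0,0,1],[0,0,0],0],[[0,0,1],[0,0,0],0],[[0,0,1],[0,0,0],0],[[0,0,1],[0,0,0],0],[[0,0,1],[0,0,0],0],[[0,0,1],[0,0,0],0],[[0,0,1],[0,0,0],0]]' >/dev/null
python3 -m handwheel '[[[0,0,1],[0,0,0],0],[[0,0,1],[0,0,0],0],[[0,0,1],[0,0,0],0],[[0,0,1],[0,0,0],0],[[0,0,1],[0,0,0],0],[[0,0,1],[0,0,0],0],[[0,0,1],[0,0,0],0],[[0,0,1],[0,0,0],0],[[0,0,1],[0,0,0],0],[[0,0,1],[0,0,0],0],[[0,0,1],[0,0,0],0]]' >/dev/null
python3 -m handwheel '[[[0,0,1],[0,0,0],0],[[0,0,1],[0,0,0],0],[[0,0,1],[0,0,0],0],[[0,0,1],[0,0,0],0],[[0,0,1],[0,0,0],0],[[0,0,1],[0,0,0],0],[[0,0,1],[0,0,0],0],[[0,0,1],[0,0,0],0],[[0,0,1],[0,0,0],0],[[0,0,1],[0,0,0],0],[[0,0,0.7],[0,0,0],0]]'|egrep 'clo|tcp|contact|gap'
python3 - <<'E'
from h import *
st(); c=imaging.calibration("wrist"); w=imaging.get_image("wrist")[:,:,::-1]; cv2.imwrite("pics/w2.png",w)
cw,sw=np.cos(-.13),np.sin(-.13); T=np.array([.432,-.197])
for x,y,z in((0,0,.032),(-16,9,32),(-16,-9,32),(16,9,32),(16,-9,32),(96,9,6),(96,-9,6)):
    z=z/1000 if z>1 else z; x/=1000;y/=1000; print(proj(c,[T[0]+cw*x-sw*y,T[1]+sw*x+cw*y,z]))
E
```

```text
clock: 20.27
tcp_pos: [0.4364, -0.1923, 0.1449]
contact_force: [-0.5, -0.3, -0.3]
finger_gap: 0.0426
20.275 [ 0.4364 -0.1923  0.1449] F [-0.45 -0.27 -0.32] gap 0.0426 
 [[ 0.9916 -0.1294  0.0014]
 [-0.1294 -0.9916  0.0022]
 [ 0.0011 -0.0023 -1.    ]] [-0.599  0.089  1.864  0.003  1.189  1.101]
[332.08992585 244.45161345]
[317.99604539 268.25579835]
[345.95128742 268.25252367]
[317.74733726 219.82440337]
[346.67745513 219.81366895]
[317.76313782  85.76176307]
[346.49694496  85.73090633]
```

View pics/w2.png

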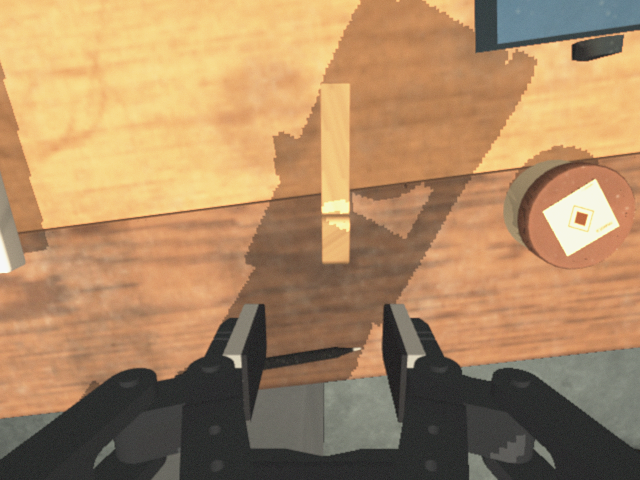

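The wrist view shows the wedge tail centred at about (336,239), aligned with the tool, and the tin well clear. It needs about +8 mm along tool y.

```bash
python3 -m handwheel '[[[0,0,0],[-0.02,0.2,0.9],0],[[0,0,0],[0,0,0.9],0],[[0,0,0],[0,0,0.7],0],[[0,0,0],[0,0,0.3],0],[[0,0,0],[0,0,0],0]]'|egrep 'clo|tcp|contact|gap'; python3 -m handwheel '[[[0,0,0],[0,0,0.05],0],[[0,0,0],[0,0,0.05],0],[[0,0,0],[0,0,0],0]]'|egrep 'clo|tcp|contact|gap'
```

```text
clock: 20.95
tcp_pos: [0.4337, -0.1996, 0.0325]
contact_force: [-0.2, 0.0, -0.1]
finger_gap: 0.0429
clock: 21.32
tcp_pos: [0.4342, -0.2002, 0.0296]
contact_force: [-0.5, -0.4, -0.2]
finger_gap: 0.0429
```

```bash
python3 -m handwheel '[[[0,0,0],[0,0,0.05],0],[[0,0,0],[0,0,0.05],0],[[0,0,0],[0,0,0],0]]'|egrep 'clo|tcp|contact|gap'; python3 - <<'E'
from h import *
a=imaging.get_image("scene")[:,:,::-1]; c=imaging.calibration("scene"); t=env.sense()["tcp_pos"]
for z in(-.022,-.016,0): print(z,proj(c,t+[0,0,z]))
u,v=proj(c,t).astype(int); print(u,v); cv2.imwrite("pics/p4.png",cv2.resize(a[v-40:v+20,u-35:u+45],(800,600),interpolation=2))
E
```

```text
clock: 21.7
tcp_pos: [0.4337, -0.1998, 0.0248]
contact_force: [0.4, -0.0, -0.8]
finger_gap: 0.0429
-0.022 [340.34777584 315.10747808]
-0.016 [340.35313964 313.1591156 ]
0 [340.36754755 307.92554034]
340 307
```

View pics/p4.png

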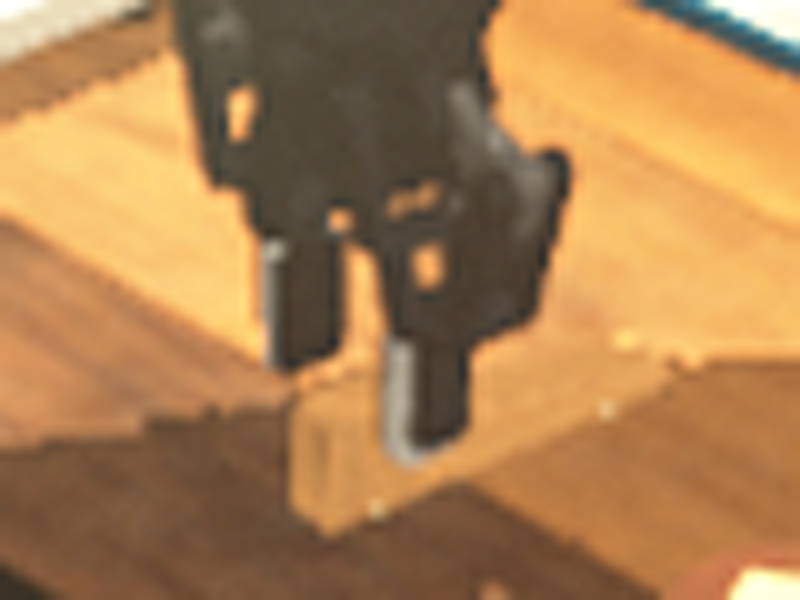

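The scene crop shows the fingers straddling the wedge's tail, with the near tip at crop (405,460), about 10 mm above the worktop. Good grip height, so I'll close.

```bash
python3 -m handwheel '[[[0,0,0],[0,0,0],-1],[[0,0,0],[0,0,0],-1],[[0,0,0],[0,0,0],-1],[[0,0,0],[0,0,0],-1]]' 40
python3 -m handwheel '[[[0,0,0],[0,0,-0.2],-1],[[0,0,0],[0,0,-0.8],-1],[[0,0,0],[0,0,-0.5],-1],[[0,0,0],[0,0,0],-1]]'
```

```text
clock: 22.25
tcp_pos: [0.4339, -0.1999, 0.0252]
orientation: [-3.133, 0.199, 0.001]
contact_force: [-1.4, 0.9, 2.4]
finger_gap: 0.0163
grip_force: 39.9
clock: 22.75
tcp_pos: [0.4354, -0.2011, 0.087]
orientation: [3.135, -0.2, 0.006]
contact_force: [-0.7, -0.4, -1.5]
finger_gap: 0.0166
grip_force: 39.5
```

```bash
python3 -m handwheel '[[[0,0,-1],[0,0,0],-1],[[0,0,-1],[0,0,0],-1],[[0,0,-1],[0,0,0],-1],[[0,0,-1],[0,0,0],-1],[[0,0,-1],[0,0,0],-1],[[0,0,-1],[0,0,0],-1],[[0,0,-1],[0,0,0],-1],[[0,0,-1],[0,0,0],-1]]' >/dev/null
python3 -m handwheel '[[[0,0,-1],[0,0,0],-1],[[0,0,-1],[0,0,0],-1],[[0,0,-1],[0,0,0],-1],[[0,0,-1],[0,0,0],-1],[[0,0,-1],[0,0,0],-1],[[0,0,-1],[0,0,0],-1],[[0,0,-1],[0,0,0],-1],[[0,0,-1],[0,0,0],-1],[[0,0,-0.4],[0,0,0],-1],[[0,0,0],[0,0,0],-1]]'|egrep 'clo|tcp|contact|gap'
python3 - <<'E'
from h import *
st(); t=sl(-.066,-.211); go([*t,.087],[*t,.026]); print(sl(0,1)-C)
c=imaging.calibration("top"); im=imaging.get_image("top")[:,:,::-1]; hsv=cv2.cvtColor(im,cv2.COLOR_BGR2HSV)
m=((hsv[:,:,1]<60)&(hsv[:,:,2]>150)).astype(np.uint8); m[:205]=0;m[295:]=0;m[:,:240]=0;m[:,350:]=0
k=max(cv2.findContours(m,0,1)[0],key=cv2.contourArea); r=cv2.minAreaRect(k); print(r,ray(c,r[0],.035))
E
```

```text
clock: 25.0
tcp_pos: [0.4331, -0.1995, 0.0839]
contact_force: [0.8, 0.1, -1.8]
finger_gap: 0.0163
25.0 [ 0.4331 -0.1995  0.0839] F [ 0.83  0.12 -1.83] gap 0.0163 
 [[ 0.0585  0.9983 -0.002 ]
 [ 0.9983 -0.0585  0.0034]
 [ 0.0033 -0.0022 -1.    ]] [-0.615  0.182  1.906  0.002  1.057 -0.557]
to [ 0.4475 -0.1017  0.087 ] shift units [ 2.464  0.215 -0.069]
to [ 0.4475 -0.1017  0.026 ] shift units [-0.005  0.003  1.525]
[0.05996401 0.99820054]
((292.8626403808594, 249.92886352539062), (86.9370346069336, 68.96066284179688), 2.935673475265503) [0.52544887 0.10519088 0.035     ]
```

```bash
python3 -m handwheel '[[[0,0,0],[0.8,0.07,0],-1],[[0,0,0],[0.8,0.07,0],-1],[[0,0,0],[0.8,0.07,0.4],-1],[[0,0,0],[0.06,0,0.6],-1],[[0,0,0],[0,0,0.4],-1],[[0,0,0],[0,0,0],-1],[[0,0,0],[0,0,0],-1]]'|egrep 'clo|tcp|contact|gap'
python3 -m handwheel '[[[0,0,0],[0,0,0.03],-1],[[0,0,0],[0,0,0],-1]]'|egrep 'clo|tcp|contact|gap'
```

```text
clock: 25.92
tcp_pos: [0.4485, -0.1028, 0.0297]
contact_force: [-0.5, -0.4, -1.4]
finger_gap: 0.0162
clock: 26.18
tcp_pos: [0.4484, -0.1026, 0.0286]
contact_force: [-0.8, -0.0, 0.1]
finger_gap: 0.0165
```

```bash
python3 -m handwheel '[[[0,0,0],[0,0,0.05],-1],[[0,0,0],[0,0,0],-1]]'|egrep 'tcp|contact'
python3 -m handwheel '[[[0,0,0],[0,0,0.02],-1],[[0,0,0],[0,0,0],-1]]'|egrep 'tcp|contact'
```

```text
tcp_pos: [0.4478, -0.1021, 0.026]
contact_force: [0.0, -0.4, -1.4]
tcp_pos: [0.448, -0.1021, 0.0253]
contact_force: [0.5, -0.2, -0.4]
```

```bash
python3 -m handwheel '[[[0,0,0],[0,0,0.02],-1],[[0,0,0],[0,0,0],-1]]'|egrep 'tcp|contact'
```

```text
tcp_pos: [0.4481, -0.1022, 0.0252]
contact_force: [-3.3, 1.1, 6.2]
```

```bash
python3 -m handwheel '[[[0,0,0],[0,0,-0.02],-1],[[0,0,0],[0.3,0,0],-1],[[0,0,0],[0.3,0,0],-1],[[0,0,0],[0.3,0,0],-1],[[0,0,0],[0,0,0],-1]]'|egrep 'clo|tcp|contact'
python3 -m handwheel '[[[0,0,0],[0.08,0,0],-1],[[0,0,0],[0,0,0],-1]]'|egrep 'tcp|contact'
python3 -m handwheel '[[[0,0,0],[0.08,0,0],-1],[[0,0,0],[0,0,0],-1]]'|egrep 'tcp|contact'
```

```text
clock: 27.55
tcp_pos: [0.4499, -0.0649, 0.0253]
contact_force: [-1.1, -0.6, -0.3]
tcp_pos: [0.4501, -0.0629, 0.0253]
contact_force: [-0.1, -0.4, -0.3]
tcp_pos: [0.4503, -0.0598, 0.0253]
contact_force: [0.6, -0.4, -0.9]
```

```bash
python3 -m handwheel '[[[0,0,0],[0.06,0,0],-1],[[0,0,0],[0,0,0],-1]]'|egrep 'tcp|contact'
python3 -m handwheel '[[[0,0,0],[0.06,0,0],-1],[[0,0,0],[0,0,0],-1]]'|egrep 'tcp|contact'
python3 -m handwheel '[[[0,0,0],[0.06,0,0],-1],[[0,0,0],[0,0,0],-1]]'|egrep 'tcp|contact'
```

```text
tcp_pos: [0.4504, -0.0573, 0.0253]
contact_force: [-0.0, -0.3, 0.1]
tcp_pos: [0.4507, -0.0549, 0.0254]
contact_force: [0.8, -0.1, -1.4]
tcp_pos: [0.4508, -0.0525, 0.0254]
contact_force: [0.5, -0.4, -1.0]
```

```bash
python3 -m handwheel '[[[0,0,0],[0.06,0,0],-1],[[0,0,0],[0,0,0],-1]]'|egrep 'tcp|contact'
python3 -m handwheel '[[[0,0,0],[0.06,0,0],-1],[[0,0,0],[0,0,0],-1]]'|egrep 'tcp|contact'
python3 -c "
from h import *
for i in range(3): imaging.get_image('top'); print(env.sense()['contact_force'])"
```

```text
tcp_pos: [0.451, -0.0501, 0.0254]
contact_force: [0.8, -0.4, -0.1]
tcp_pos: [0.4511, -0.0477, 0.0254]
contact_force: [0.1, -0.9, -0.1]
[ 0.03221606 -0.1316647  -0.57287319]
[ 0.19622884 -0.28807314 -1.39780021]
[ 0.10266246 -0.16422687 -0.81264678]
```

```bash
python3 -m handwheel '[[[0,0,0],[0.05,0,0],-1],[[0,0,0],[0,0,0],-1]]'|egrep 'tcp|contact'
python3 -m handwheel '[[[0,0,0],[0.05,0,0],-1],[[0,0,0],[0,0,0],-1]]'|egrep 'tcp|contact'
```

```text
tcp_pos: [0.4512, -0.0457, 0.0254]
contact_force: [-0.1, -1.1, -0.9]
tcp_pos: [0.4513, -0.0437, 0.0254]
contact_force: [0.9, 0.0, -0.4]
```

```bash
python3 -m handwheel '[[[0,0,0],[0.05,0,0],-1],[[0,0,0],[0,0,0],-1]]'|egrep 'tcp|contact'
```

```text
tcp_pos: [0.4514, -0.0417, 0.0254]
contact_force: [0.2, 0.1, -0.6]
```

```bash
python3 -m handwheel '[[[0,0,0],[0.05,0,0],-1],[[0,0,0],[0,0,0],-1]]'|egrep 'tcp|contact'
```

```text
tcp_pos: [0.4515, -0.0397, 0.0254]
contact_force: [-0.3, 0.6, -1.0]
```

```bash
python3 -m handwheel '[[[0,0,0],[0.05,0,0],-1],[[0,0,0],[0,0,0],-1]]'|egrep 'tcp|contact'
```

```text
tcp_pos: [0.4517, -0.0377, 0.0254]
contact_force: [-0.3, -0.1, -0.7]
```

```bash
python3 -m handwheel '[[[0,0,0],[0.05,0,0],-1],[[0,0,0],[0,0,0],-1]]'|egrep 'tcp|contact'
```

```text
tcp_pos: [0.4518, -0.0358, 0.0254]
contact_force: [-0.3, 0.4, -1.5]
```

```bash
python3 -m handwheel '[[[0,0,0],[0.05,0,0],-1],[[0,0,0],[0,0,0],-1]]'|egrep 'tcp|contact'
```

```text
tcp_pos: [0.452, -0.0342, 0.0254]
contact_force: [0.1, -3.0, -2.7]
```

```bash
python3 -m handwheel '[[[0,0,0],[0.05,0,0],-1],[[0,0,0],[0,0,0],-1]]'|egrep 'tcp|contact'
```

```text
tcp_pos: [0.4521, -0.0331, 0.0255]
contact_force: [-0.6, -7.0, -2.0]
```

```bash
python3 -m handwheel '[[[0,0,0],[0.05,0,0],-1],[[0,0,0],[0,0,0],-1]]'|egrep 'tcp|contact'
```

```text
tcp_pos: [0.452, -0.0319, 0.0255]
contact_force: [-1.3, -8.5, -3.0]
```

```bash
python3 -m handwheel '[[[0,0,0],[-0.03,0,0],-1],[[0,0,0],[0,0,0],-1]]'|egrep 'tcp|contact'
python3 -m handwheel '[[[0,0,0],[0,0,0],-0.4],[[0,0,0],[0,0,0],0],[[0,0,0],[0,0,0],0],[[0,0,0],[0,0,-0.3],0],[[0,0,0],[-0.3,0,-0.7],0],[[0,0,0],[-0.4,0,-0.8],0],[[0,0,0],[0,0,-0.7],0],[[0,0,0],[0,0,0],-1],[[0,0,0],[0,0,0],-1]]'|egrep 'clo|tcp|contact|gap'
python3 - <<'E'
from h import *
st(); t=imaging.get_image("top")[:,:,::-1]; s=imaging.get_image("scene")[:,:,::-1]
cv2.imwrite("pics/p5.png",np.hstack([cv2.resize(s[215:305,240:340],(400,360),interpolation=2),cv2.resize(t[200:300,240:350],(400,360),interpolation=2)]))
go([*sl(-.038,.075),.10])
E
```

```text
tcp_pos: [0.4519, -0.032, 0.0253]
contact_force: [-1.2, -6.0, -2.0]
clock: 33.08
tcp_pos: [0.45, -0.0589, 0.1251]
contact_force: [0.8, -0.5, 0.1]
finger_gap: 0.0066
33.075 [ 0.45   -0.0589  0.1251] F [ 0.76 -0.52  0.08] gap 0.0066 
 [[ 5.780e-02  9.983e-01 -8.000e-04]
 [ 9.983e-01 -5.780e-02  2.500e-03]
 [ 2.400e-03 -1.000e-03 -1.000e+00]] [-0.323  0.069  1.933  0.002  1.142 -0.266]
to [0.4926 0.1821 0.1   ] shift units [6.071 0.733 0.62 ]
```

View pics/p5.png

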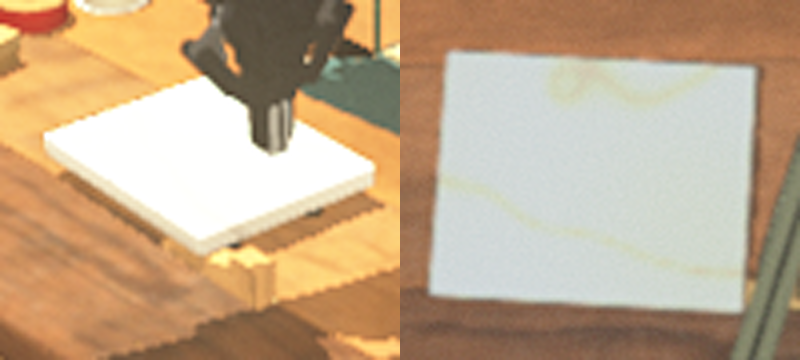

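The wedge lies beside the front right foot under the slab, tail clear at crop (240,270). The slab has not moved and the gripper is clear. Now the proof presses.

```bash
python3 -m handwheel '[[[0,0,0],[0.9,0.1,0],-1],[[0,0,0],[0.9,0.1,0],-1],[[0,0,0],[0.9,0.1,0],-1],[[0,0,0],[0.9,0.1,0],-1],[[0,0,0],[0.9,0.1,0.3],-1],[[0,0,0],[0.9,0.1,0.5],-1],[[0,0,0],[0.67,0.13,0.5],-1],[[0,0,0],[0,0,0.5],-1],[[0,0,0],[0,0,0.35],-1],[[0,0,0],[0,0,0],-1]]'|egrep 'clo|tcp|contact|gap'
python3 -m handwheel '[[[0,0,0],[0,0,0.02],-1],[[0,0,0],[0,0,0],-1]]'|egrep 'tcp|contact'
```

```text
clock: 34.42
tcp_pos: [0.4918, 0.1811, 0.0379]
contact_force: [-0.1, -0.1, 0.1]
finger_gap: -0.0004
tcp_pos: [0.4945, 0.1815, 0.0399]
contact_force: [0.4, -0.2, -0.2]
```

```bash
python3 -m handwheel '[[[0,0,0],[0,0,0.06],-1],[[0,0,0],[0,0,0.04],-1],[[0,0,0],[0,0,0],-1]]'|egrep 'tcp|contact'
```

```text
tcp_pos: [0.4936, 0.1816, 0.035]
contact_force: [0.1, 0.7, 0.7]
```

```bash
python3 -m handwheel '[[[0,0,0],[0,0,0.03],-1],[[0,0,0],[0,0,0],-1]]'|egrep 'tcp|contact'
```

```text
tcp_pos: [0.4935, 0.1817, 0.0338]
contact_force: [-0.5, 1.0, 0.0]
```

```bash
python3 -m handwheel '[[[0,0,0],[0,0,0.02],-1],[[0,0,0],[0,0,0],-1]]'|egrep 'tcp|contact'
```

```text
tcp_pos: [0.4937, 0.1817, 0.0336]
contact_force: [-1.8, -0.4, 5.4]
```

```bash
python3 -m handwheel '[[[0,0,0],[0,0,0.015],-1],[[0,0,0],[0,0,0],-1]]'|egrep 'tcp|contact'
```

```text
tcp_pos: [0.4938, 0.1817, 0.0335]
contact_force: [-2.9, -1.6, 8.8]
```

```bash
python3 -m handwheel '[[[0,0,0],[0,0,0],-1],[[0,0,0],[0,0,0],-1],[[0,0,0],[0,0,-0.35],-1],[[0,0,0],[-0.9,0,0],-1],[[0,0,0],[-0.9,0,0],-1],[[0,0,0],[-0.9,0,0],-1],[[0,0,0],[-0.95,0,0],-1],[[0,0,0],[0,0,0.2],-1],[[0,0,0],[0,0,0.06],-1],[[0,0,0],[0,0,0],-1],[[0,0,0],[0,0,0],-1]]'|egrep 'clo|tcp|contact'
python3 -m handwheel '[[[0,0,0],[0,0,0.03],-1],[[0,0,0],[0,0,0],-1]]'|egrep 'tcp|contact'
```

```text
clock: 37.17
tcp_pos: [0.4853, 0.0367, 0.0358]
contact_force: [-0.5, -0.6, -0.5]
tcp_pos: [0.4852, 0.0362, 0.0345]
contact_force: [-0.2, -0.2, 0.2]
```

```bash
python3 -m handwheel '[[[0,0,0],[0,0,0.02],-1],[[0,0,0],[0,0,0],-1]]'|egrep 'tcp|contact'
```

```text
tcp_pos: [0.4852, 0.0359, 0.0337]
contact_force: [0.9, 0.5, 0.6]
```

```bash
python3 -m handwheel '[[[0,0,0],[0,0,0.015],-1],[[0,0,0],[0,0,0],-1]]'|egrep 'tcp|contact'
```

```text
tcp_pos: [0.4853, 0.0358, 0.0335]
contact_force: [-1.9, 0.6, 3.8]
```

Front right now bears at the common height, so the wedge is holding. I'll press slightly more, hold, then go to back right.

```bash
python3 -m handwheel '[[[0,0,0],[0,0,0.015],-1],[[0,0,0],[0,0,0],-1],[[0,0,0],[0,0,0],-1],[[0,0,0],[0,0,0],-1]]'|egrep 'tcp|contact'
python3 -m handwheel '[[[0,0,0],[0,0,-0.35],-1],[[0,0,0],[0,0.95,0],-1],[[0,0,0],[-0.05,0.95,0],-1],[[0,0,0],[0,0,0.2],-1],[[0,0,0],[0,0,0.06],-1],[[0,0,0],[0,0,0],-1],[[0,0,0],[0,0,0],-1]]'|egrep 'clo|tcp|contact'
python3 -m handwheel '[[[0,0,0],[0,0,0.03],-1],[[0,0,0],[0,0,0],-1]]'|egrep 'tcp|contact'
```

```text
tcp_pos: [0.4853, 0.0358, 0.0335]
contact_force: [-3.2, 0.6, 8.6]
clock: 39.3
tcp_pos: [0.5601, 0.0296, 0.0361]
contact_force: [-0.1, -0.4, 0.4]
tcp_pos: [0.5608, 0.0295, 0.035]
contact_force: [-0.7, 0.3, 0.6]
```

```bash
python3 -m handwheel '[[[0,0,0],[0,0,0.02],-1],[[0,0,0],[0,0,0],-1]]'|egrep 'tcp|contact'
```

```text
tcp_pos: [0.5609, 0.0295, 0.0341]
contact_force: [-0.5, -0.1, -0.4]
```

```bash
python3 -m handwheel '[[[0,0,0],[0,0,0.015],-1],[[0,0,0],[0,0,0],-1]]'|egrep 'tcp|contact'
```

```text
tcp_pos: [0.5611, 0.0295, 0.0336]
contact_force: [0.5, -0.8, 0.4]
```

```bash
python3 -m handwheel '[[[0,0,0],[0,0,0.02],-1],[[0,0,0],[0,0,0],-1]]'|egrep 'tcp|contact'
```

```text
tcp_pos: [0.5611, 0.0295, 0.0336]
contact_force: [-2.7, -0.2, 6.2]
```

```bash
python3 -m handwheel '[[[0,0,0],[0,0,0.015],-1],[[0,0,0],[0,0,0],-1]]'|egrep 'tcp|contact'
```

```text
tcp_pos: [0.5611, 0.0295, 0.0336]
contact_force: [-3.1, 0.0, 10.6]
```

```bash
python3 -m handwheel '[[[0,0,0],[0,0,0],-1],[[0,0,0],[0,0,0],-1],[[0,0,0],[0,0,-0.35],-1],[[0,0,0],[0.9,0,0],-1],[[0,0,0],[0.95,0,0],-1],[[0,0,0],[0.95,0,0],-1],[[0,0,0],[0.95,0,0],-1],[[0,0,0],[0,0,0.2],-1],[[0,0,0],[0,0,0.06],-1],[[0,0,0],[0,0,0],-1],[[0,0,0],[0,0,0],-1]]'|egrep 'clo|tcp|contact'
python3 -m handwheel '[[[0,0,0],[0,0,0.03],-1],[[0,0,0],[0,0,0],-1]]'|egrep 'tcp|contact'
```

```text
clock: 41.92
tcp_pos: [0.5698, 0.1782, 0.0361]
contact_force: [0.4, 0.2, 1.0]
tcp_pos: [0.5697, 0.1789, 0.0349]
contact_force: [-0.6, 0.5, -0.3]
```

```bash
python3 -m handwheel '[[[0,0,0],[0,0,0.02],-1],[[0,0,0],[0,0,0],-1]]'|egrep 'tcp|contact'
```

```text
tcp_pos: [0.5696, 0.1792, 0.034]
contact_force: [0.6, 0.8, 0.1]
```

```bash
python3 -m handwheel '[[[0,0,0],[0,0,0.015],-1],[[0,0,0],[0,0,0],-1]]'|egrep 'tcp|contact'
```

```text
tcp_pos: [0.5697, 0.1793, 0.0336]
contact_force: [-0.5, 0.2, 1.4]
```

```bash
python3 -m handwheel '[[[0,0,0],[0,0,0.02],-1],[[0,0,0],[0,0,0],-1]]'|egrep 'tcp|contact'
```

```text
tcp_pos: [0.5698, 0.1793, 0.0336]
contact_force: [-2.8, -0.3, 5.9]
```

```bash
python3 -m handwheel '[[[0,0,0],[0,0,0.01],-1],[[0,0,0],[0,0,0],-1],[[0,0,0],[0,0,0],-1],[[0,0,0],[0,0,0],-1]]'|egrep 'tcp|contact'
```

```text
tcp_pos: [0.5698, 0.1793, 0.0336]
contact_force: [-3.4, 0.2, 7.5]
```

```bash
python3 -m handwheel '[[[0,0,0],[0,0,-0.3],-1],[[0,0,0],[0,0,-0.9],-1],[[0,0,0],[0,0,-0.9],-1],[[0,0,0],[0,0,0],-1],[[0,0,0],[0,0,0],-1],[[0,0,0],[0,0,0],-1]]'|egrep 'clo|tcp|contact'; python3 - <<'E'
from h import *
c=imaging.calibration("top"); im=imaging.get_image("top")[:,:,::-1]; hsv=cv2.cvtColor(im,cv2.COLOR_BGR2HSV)
d=cv2.absdiff(im,cv2.imread("pics/top0.png")).max(2)
for n,(u,v) in dict(tin=(490,288),left1=(158,257),tape=(152,217),white=(158,185),bar=(378,179),calc=(550,293)).items(): print(n,d[v-25:v+25,u-25:u+25].mean())
print(order.close_job())
E
```

```text
clock: 44.18
tcp_pos: [0.5684, 0.1789, 0.1145]
contact_force: [0.5, -0.2, -0.4]
tin 4.7576
left1 4.844
tape 4.6332
white 4.8184
bar 4.9504
calc 4.808
the job is handed in; nothing more can be done
None
```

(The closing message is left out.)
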